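# Empty the barbed strut rack

## Robot

A 6-joint arm with a two-finger parallel gripper is mounted at the origin on the work surface. World frame = base frame: x ahead of the robot, y to its left, z up, the work surface at z = 0. Lengths are in m, angles in rad, forces in N, time in s.
With the tool pointing down it reaches from about 0.35 to 0.875 m from the base axis. Payload 15.5 kg.
Tool frame: the origin (TCP) lies between the finger pads; the fingertips stand 25 mm ahead of it and the grasp point (between the pads) lies 6 mm ahead of it (manip.tips_ahead is the z of the fingertips in the tool frame, in m); z points along the fingers, y is the line along which they close (so a half turn about z gives the same grasp; the last joint's range is limited). The gripper opens to 85 mm and grips with 20 to 120 N. Pads are 22 mm wide; open, the fingers measure 114 mm over their backs; the gripper's body (76 mm by 85 mm) begins 54 mm behind the grasp point. The pads swing forward as they close: fully open they stand 13 mm farther back than shut.
Start: joints at [1.083, 0.494, 1.345, -0, 1.302, -0.096], TCP at [0.239, 0.577, 0.256] pointing down, gripper open.
Joint ranges: [-2.91, 2.91], [-0.82, 2.16], [0.22, 2.67], [-1.22, 4.37], [0.12, 2.79], [-3.08, 3.08]. Speed limits (rad/s): [1.89, 1.89, 2.57, 3.01, 3.01, 3.01].

## Interface

Orientations are given as a rotation vector (axis times angle).
In Python, from station import manip gives the robot as it stands. The module is installed in compiled form; this text tells all that it offers.
- The arm moves only by the tool carry_out, never from a script. Its argument "steps" is one flat list of numbers, 7 for each row, row after row: the shift along the world's x, y, z scaled (see below), then the turn, a rotation vector about the world's x, y, z scaled (see below), then the opening, from 0 (shut) to 1 (fully open). A call has 1 to 12 rows; each row is the pose to reach, as a shift and turn from the pose commanded when the call began, turning the shorter way round; what a row does not reach only later rows make up. The controller multiplies each number of a shift by 1 m and each number of a turn by 180 degrees. A row lasts 1/12 s, in which the tool goes at most 41.7 mm and 7.16 degrees, less where a joint would pass 70% of its speed; a pose out of reach is approached as far as the arm can. A call with a number of a shift or a turn outside -1 to 1 is refused whole. A call with a gripper value outside its range is refused whole. The fingers move at their own pace and stop on an object; "force" is the grip in N (left out, the last holds). Time passes only in rows, so rows that repeat a pose let the fingers close. It gives the time, the measured TCP pose, the force, the opening and the grip force at its end, in the units of the state.
- manip.read_state(): the state, without advancing time (a new reading comes with each control period).
- manip.get_image(name): name is "side" or "top"; returns a dict with "img" (480x640x3 uint8, red, green, blue), "range_z" (480x640 float32, m along the optical axis (not along the pixel's ray), 0 where there is no reading), "K" (3x3 intrinsics, pixels), "world_from_camera" (4x4, takes a point from camera to world coordinates). Camera axes: x right, y up, looking along -z (the intrinsics and any distortion apply to the point x, -y, -z); pixel columns grow to the right and rows downward; lengths in m; the calibration is good to about 2 mm. A picture is of the moment at which its call begins.
- manip.finish_job(): hands the job in; it is judged then, once.
The state is a dict: "clock": time; "qpos": joint angles; "joint_vel": joint speeds; "joint_torque": joint torques, N m; "ee_pos": TCP position; "eef_rot": TCP orientation; "contact_force": force on the tool from outside, world axes, zero at the start; "torque": the same for the moment, N m; "opening": finger opening in m; "grip_force": force on a finger pad.
Only numpy, scipy, OpenCV 4.12 (cv2) and the standard library are available. Lean on these libraries where they do the work, as an engineer would, in place of code of your own. Each camera call takes 0.05 s, during which the arm holds its last target. There are 200 camera calls.

## Task

Turn the winged knob a quarter turn so the keeper bar swings open, take every washing-machine strut off its barbed hook (raise it, tilt its foot outward, back it over the barb) and stand them upright, foot down, on the floor of the divided blue tub, one to a cell, lowering rather than dropping them. When the rack is empty, turn the knob back until the keeper is fully shut, and leave everything else on the bench where it is.

Things in the scene. Friction and masses are not known exactly. Their poses are not given: they have to be found in the camera images.
- rack: heavy fixed steel hanging rack; origin on the table top, x the way its hooks point (roughly away from the robot), y along the row, z up. Base plate 12 mm thick, x -55..95, y -140..230. Four equal hooks 0 to 3 at y = -102, -34, 34, 102 mm, of 6 mm round bar on an 8 mm post at x = -30. A grey end plate 6 mm thick stands at x = 10, y 154..210, up to z = 165, 45 mm from the knob's axis.
- hook_mid (a point): middle of hook 1's level bar, 152 mm above the table, at the rack's x = 0, y = -34; same axes as the rack. In mm from here each hook is, in its xz plane: a bar from x -30 to 30 at z 0; a riser leaning outward 25 degrees to the tip at x 44, z 31; a barb from the tip to x 36, z 28.
- hook_tip (a point): tip of hook 1, 44 mm out (x) and 183 mm above the table. A strut cannot be lifted straight over it: raise it 8 mm, tilt it 20-35 degrees with its foot swung outward (+x) and lug towards the post, slide it out with the bar in the middle of its window, then out and up along the riser over the barb.
- keeper (a joint): angle of the keeper, rad: 0 = shut: aluminium bar 300 long, 24 high (z 94-118), 6 thick, running to -y in front of all hooks so no strut can swing out. Grows counter-clockwise from above; 1.57 = open, pointing along the rack's +x; stop at 1.6. Vertical pivot at x 55, y 182 mm on the rack. Stays where left (0.08 N m friction). Turned by the winged knob.
- knob_grip (a point): centre of the black winged knob on the keeper's pivot, 154 mm above the table: upright blade 68 long, 10 thick, 30 high (pinch it across its thickness). y: along the blade (the keeper bar runs to -y), x: across its thickness, z: up. It turns with the keeper; its wings pass about 8 mm from the end plate.
- tub_mid (a point): centre, half-way up (37.5 mm), of a loose blue plastic tub 124 x 124 x 75 mm, 0.9 kg, open on top; thick moulded walls (10, cross walls 16), floor 4 mm: four square cells of 44 mm, centres at x = +-30, y = +-30 mm. A strut standing in a cell has its lug point 122.5 mm above this point. The tub may be bumped.
- strut0_lug (a point): washing-machine strut on hook 0 (in some runs absent), 174 mm, 0.25 kg. From the foot: grey cylinder d 30 to 55 mm; rod d 14 to 85; white eye frame 34 (y) x 7 (x) to 132, its window 22 wide, from 92 to 124 high; square lug 14 x 14 to 174: grip here. Point: in the lug, 156 above the foot. z: foot to lug; x: through the window, along the hook. Hangs with the window's top on the bar.
- strut1_lug (a point): a strut like strut0, on hook 1 at the start (in some runs absent); the same point in its lug, 156 mm above its foot, and the same axes
- strut2_lug (a point): a strut like strut0, on hook 2 at the start (in some runs absent); the same point in its lug, 156 mm above its foot, and the same axes
- strut3_lug (a point): a strut like strut0, on hook 3 at the start (in some runs absent); the same point in its lug, 156 mm above its foot, and the same axes
- driver: bystander, to be left alone: red-handled screwdriver lying on the bench; origin at its underside
- pump: bystander, to be left alone: white pump housing, 70 mm diameter and 82 mm high, with a spout; origin at its underside
- sump: bystander, to be left alone: white sump cover, a disc 100 mm across, 30 mm high; origin at its underside
- board: bystander, to be left alone: green circuit board 120 x 75, 31 mm high; origin at its underside
- motor: bystander, to be left alone: small dark motor 70 x 60 x 50 mm, with shaft; origin at its underside
- wrench: bystander, to be left alone: steel wrench lying on the bench; origin at its underside
- nutcup: bystander, to be left alone: grey bowl 80 mm across, 55 mm high; origin at its underside
Not all that is in view belongs to the job. Several things look just like the part that bears tub_mid: the one meant starts farthest to the robot's right.

How it is judged:
On the way, in this order (a step that is already met when the one before it is completed fails the run):
1. the keeper is swung open, past 1.3 rad (value of joint keeper above 1.3 rad), for 0.2 s.
2. every strut present stands upright in the tub (x of strut0_lug in the frame of tub_mid between -0.065 and 0.065 m and y of strut0_lug in the frame of tub_mid between -0.065 and 0.065 m and z of strut0_lug in the frame of tub_mid between 0.1135 and 0.1305 m and angle between each of strut0_lug, strut1_lug, strut2_lug, strut3_lug's own z axis and vertical below 0.3 rad and x of strut1_lug in the frame of tub_mid between -0.065 and 0.065 m and y of strut1_lug in the frame of tub_mid between -0.065 and 0.065 m and z of strut1_lug in the frame of tub_mid between 0.1135 and 0.1305 m and x of strut2_lug in the frame of tub_mid between -0.065 and 0.065 m and y of strut2_lug in the frame of tub_mid between -0.065 and 0.065 m and z of strut2_lug in the frame of tub_mid between 0.1135 and 0.1305 m and x of strut3_lug in the frame of tub_mid between -0.065 and 0.065 m and y of strut3_lug in the frame of tub_mid between -0.065 and 0.065 m and z of strut3_lug in the frame of tub_mid between 0.1135 and 0.1305 m), for 0.2 s.
At the end, for the whole second after the job is handed in: every strut present stands at rest on the floor of a tub cell, foot down, within 0.3 rad of upright (lug point 114 to 130 mm above the tub's centre); the tub stands level; the keeper is within 0.12 rad of shut (all of step 2 and linear speed of each of strut0, strut1, strut2, strut3 below 0.03 m/s and value of joint keeper below 0.12 rad and angle between tub_mid's own z axis and vertical below 0.1 rad); the robot touches nothing.
It fails at once if a bystander (screwdriver, pump, sump cover, board, motor, wrench, bowl) is moved more than 4 cm (distance of any of driver, pump, sump, board, motor, wrench, nutcup from where it was at the start of the episode above 0.04 m).
It fails at once if a strut is dropped (falls freely more than about 3 cm) ((linear speed of strut0 above 0.8 m/s and contact force between the fingers and strut0 below 0.5 N) or (linear speed of strut1 above 0.8 m/s and contact force between the fingers and strut1 below 0.5 N) or (linear speed of strut2 above 0.8 m/s and contact force between the fingers and strut2 below 0.5 N) or (linear speed of strut3 above 0.8 m/s and contact force between the fingers and strut3 below 0.5 N)).
Of strut0, strut1, strut2, strut3 only 3 to 4 are there at a start; the rules pass over those that are not, and their reading is None.
At some moment in a run one of tub may be knocked a few centimetres aside while the robot is not near it.
It also fails if it takes over 208 s, if anything falls off the work surface, if the arm or the gripper's body presses on something with over 40 N, if the wrist force passes 120 N, or if a joint passes its speed limit or range.

## Working session

There is one attempt and no reset: what is moved stays moved. The work goes in short steps, Python scripts to look and compute and a tool call to move; the robot and the scene stay as the last step left them, time stands still between calls to the robot, and variables do not carry over. Pictures are saved under pics/ and viewed, at most 14 in all, crops included, and the job is handed in when it is done.

Besides the shell and the picture viewer there is one more tool, called after ">>>" as name(argument=value, ...), one argument or row to a line, values as JSON. carry_out: Moves the arm, as the interface text tells. Shifts and turns lie within -1 to 1; 1 stands for 1 m of shift or 180 degrees of turn. Its arguments: {"type":"object","properties":{"steps":{"type":"array"},"force":{"type":"number"}},"required":["steps"]}

```bash
mkdir -p pics; cat > h.py <<'E'
import numpy as np, cv2
from station import manip
from scipy.spatial.transform import Rotation as R
def look(n):
    d=manip.get_image(n); np.savez('%s.npz'%n,**{k:np.array(v) for k,v in d.items()}); return d
def load(n): return dict(np.load('%s.npz'%n))
def cloud(d):
    K=d['K'];z=d['range_z'];v,u=np.mgrid[:480,:640]
    P=np.stack([(u-K[0,2])/K[0,0]*z,-(v-K[1,2])/K[1,1]*z,-z],-1)
    T=d['world_from_camera'];W=P@T[:3,:3].T+T[:3,3]; W[z==0]=np.nan; return W
def save(n,img): cv2.imwrite('pics/%s.png'%n,img[:,:,::-1])
E
python3 - <<'E'
from h import *
for n in('top','side'):
    d=look(n);save(n+'0',d['img']);print(n,d['K'],d['world_from_camera'])
print(manip.read_state(),manip.tips_ahead)
E
```

```text
top [[501.17417342   0.         315.1867862 ]
 [  0.         501.17417342 239.04982054]
 [  0.           0.           1.        ]] [[ 2.05356888e-03  9.95087202e-01 -9.89810288e-02  3.90070622e-01]
 [-9.99984560e-01  1.53235248e-03 -5.34155723e-03  1.88819408e-02]
 [-5.16364141e-03  9.89904697e-02  9.95074984e-01  1.63823461e+00]
 [ 0.00000000e+00  0.00000000e+00  0.00000000e+00  1.00000000e+00]]
side [[451.61990912   0.         319.18912915]
 [  0.         451.61990912 240.98740069]
 [  0.           0.           1.        ]] [[ 0.76538259  0.48720814 -0.42049699  0.06199291]
 [-0.64330306  0.59818596 -0.47784384 -0.51901089]
 [ 0.01872599  0.63624036  0.7712636   1.00887276]
 [ 0.          0.          0.          1.        ]]
{'clock': 0.1, 'qpos': array([ 1.08248699e+00,  4.94145994e-01,  1.34607695e+00, -8.88077085e-06,
        1.30247454e+00, -9.54772468e-02]), 'joint_vel': array([ 2.64376986e-04, -2.87668733e-03, -1.43672617e-03, -6.95883722e-05,
        5.10388892e-05,  5.08106299e-05]), 'joint_torque': array([ 1.76681177e-03, -8.83583379e+01, -3.84558463e+01, -6.77605794e-05,
        5.35847430e-03, -4.35487422e-06]), 'ee_pos': array([0.23910202, 0.5771382 , 0.25574171]), 'eef_rot': array([-6.13035074e-01, -3.08088358e+00,  1.66576151e-03]), 'contact_force': array([-0.63444749,  0.7582846 ,  0.80094901]), 'torque': array([ 0.0006453 ,  0.00468664, -0.03916979]), 'grip_force': 0.0, 'opening': 0.08515461318007989} 0.025
```

View pics/top0.png

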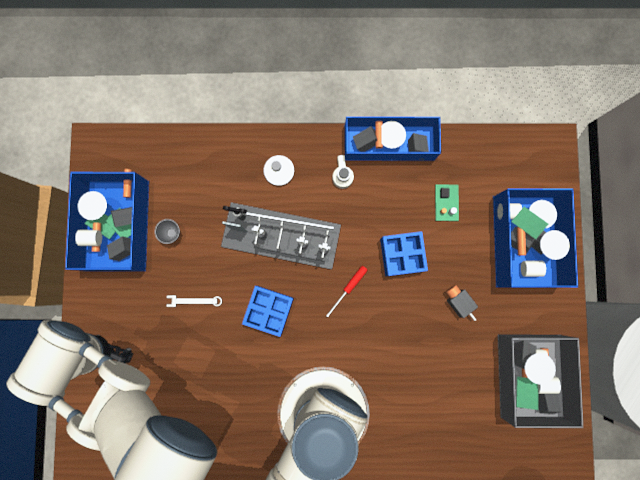

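View pics/side0.png

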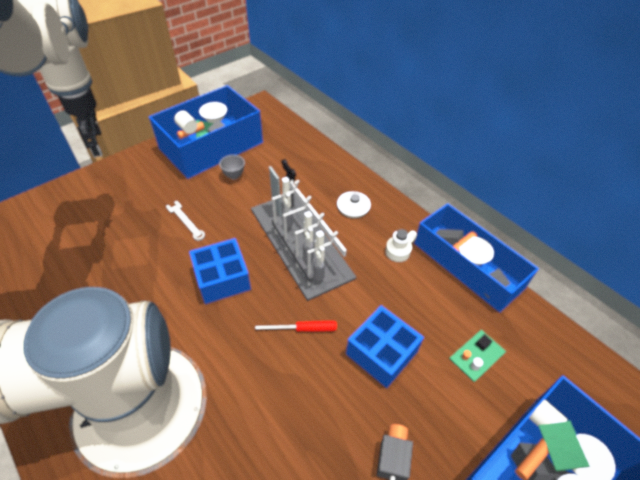

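The top view shows two divided blue tubs, at (268,311) and (404,254). The one at (404,254) is farther to the robot's right (-y), so it should be the tub meant. There seem to be struts on hooks 0, 1 and 3, with hook 2 empty. I'll confirm both in crops.

```bash
python3 - <<'E'
from h import *
d=load('top');c=d['img'][190:290,210:440]
save('c1',cv2.resize(c,None,fx=3.45,fy=3.45,interpolation=cv2.INTER_CUBIC))
s=load('side');c=s['img'][150:400,240:440]
save('c2',cv2.resize(c,None,fx=2.4,fy=2.4,interpolation=cv2.INTER_CUBIC))
W=cloud(d)
# tubs: blue & height ~75
im=d['img'].astype(int)
blue=(im[...,2]>im[...,0]+60)
for (u0,u1,v0,v1) in((378,432,228,280),(238,298,282,340)):
    m=np.zeros(blue.shape,bool);m[v0:v1,u0:u1]=1
    m&=blue&(abs(W[...,2]-.075)<.008)
    p=W[m]; print(p.mean(0),cv2.minAreaRect(p[:,:2].astype(np.float32)*1000),m.sum())
# rack base: z ~12mm
m=np.zeros(blue.shape,bool);m[195:275,215:345]=1
m&=(abs(W[...,2]-.012)<.005)&(im.max(2)<120)&(im.max(2)-im.min(2)<25)
p=W[m];print('plate',m.sum(),cv2.minAreaRect(p[:,:2].astype(np.float32)*1000))
E
```

```text
[ 0.50070176 -0.25344584  0.07545378] ((500.8726806640625, -253.5797576904297), (123.87651824951172, 125.36254119873047), 7.222977161407471) 808
[0.32095574 0.17533834 0.07590058] ((321.35272216796875, 174.7955322265625), (123.66230010986328, 124.31607818603516), 71.7738265991211) 808
plate 1053 ((564.1078491210938, 140.10824584960938), (368.5447998046875, 150.8829345703125), 78.42546081542969)
```

View pics/c1.png

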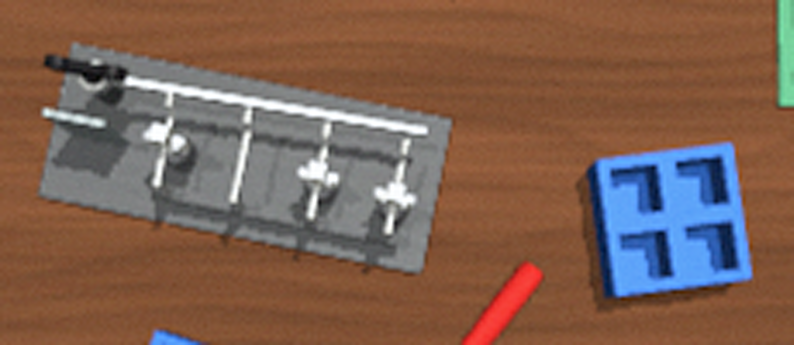

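View pics/c2.png

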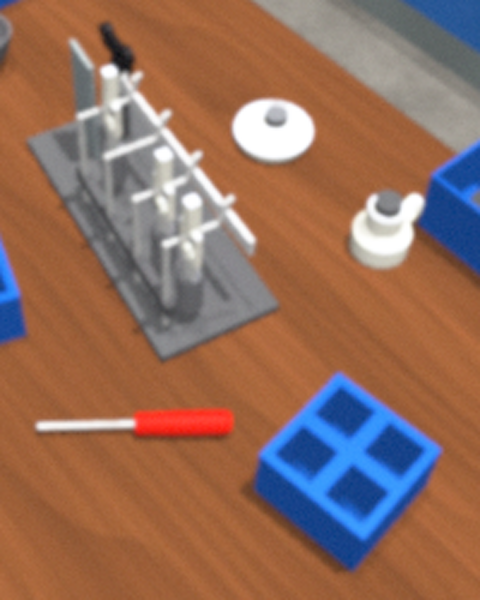

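```bash
cat >> h.py <<'E'
yaw=np.deg2rad(-11.57); Rz=R.from_euler('z',yaw).as_matrix()
O=np.array([.5641,.1401,0])-Rz@[.020,.045,0]
def rk(W): return (W-O)@Rz
def wd(p): return O+Rz@np.array(p)
E
python3 - <<'E'
from h import *
print(O)
for n in('top','side'):
    W=rk(cloud(load(n)))*1000
    ok=(W[...,0]>-60)&(W[...,0]<100)&(W[...,1]>-145)&(W[...,1]<235)
    for y,h in((-102,0),(-34,1),(34,2),(102,3)):
        for z0,z1 in((100,140),(144,160),(160,180),(180,192),(192,212)):
            m=ok&(abs(W[...,1]-y)<28)&(W[...,2]>z0)&(W[...,2]<z1)
            p=W[m]
            if len(p)>3: print(n,h,z0,len(p),p.mean(0).round(1),p.min(0).round(),p.max(0).round())
    for nm,a in(('knob',(20,95,140,225,140,185)),('plate',(-5,25,150,215,155,172)),('keeper',(40,70,-130,150,112,124))):
        m=ok&(W[...,0]>a[0])&(W[...,0]<a[1])&(W[...,1]>a[2])&(W[...,1]<a[3])&(W[...,2]>a[4])&(W[...,2]<a[5])
        p=W[m]
        if len(p)>4: print(n,nm,len(p),p.mean(0).round(1),p.min(0).round(),p.max(0).round(),cv2.minAreaRect(p[:,:2].astype(np.float32)))
# strut3 detail
W=rk(cloud(load('top')))*1000
m=(abs(W[...,1]-102)<30)&(W[...,2]>130)&(W[...,0]>-55)&(W[...,0]<60)
print(np.c_[W[m].round().astype(int)].tolist())
E
```

```text
[0.53548097 0.10002568 0.        ]
top 0 100 48 [ 49.9 -97.6 117.3] [ -34. -118.  103.] [ 68. -74. 133.]
top 0 144 32 [  -5.5 -103.9  154.1] [ -34. -116.  146.] [  30. -100.  159.]
top 0 160 29 [   8.5 -101.2  166.6] [ -17. -119.  160.] [ 39. -86. 180.]
top 0 180 6 [  40.9 -103.1  184.9] [  35. -105.  182.] [  44. -101.  187.]
top 0 192 25 [  -2.2 -102.4  205.7] [  -8. -109.  194.] [  5. -96. 211.]
top 1 100 59 [ 47.4 -36.4 118.6] [-35. -62. 100.] [ 65.  -8. 135.]
top 1 144 34 [ -3.3 -35.4 154.9] [-34. -52. 148.] [ 31. -25. 160.]
top 1 160 27 [  2.2 -36.1 165.1] [-27. -52. 160.] [ 36. -19. 179.]
top 1 180 10 [ 35.7 -34.1 183.9] [ -4. -37. 182.] [ 46. -31. 189.]
top 1 192 27 [  2.6 -35.1 206. ] [ -4. -42. 195.] [ 10. -28. 210.]
top 2 100 53 [ 53.1  33.5 116.3] [-34.   7. 102.] [ 62.  61. 138.]
top 2 144 39 [ -4.9  33.1 154.5] [-35.  29. 145.] [ 26.  36. 160.]
top 2 160 10 [ 23.   33.4 163.8] [-23.  30. 160.] [ 41.  36. 178.]
top 2 180 9 [ 40.   33.2 184.9] [ 34.  30. 182.] [ 46.  36. 189.]
top 3 100 64 [ 40.7 100.4 118.4] [-35.  75. 100.] [ 60. 129. 138.]
top 3 144 29 [-11.2 100.4 155
[... 3573 characters left out ...]
], [5, 95, 175], [6, 94, 164], [7, 90, 166], [7, 87, 167], [8, 85, 160], [10, 84, 147], [0, 103, 175], [0, 100, 177], [0, 96, 185], [2, 94, 175], [4, 93, 161], [4, 90, 166], [5, 87, 165], [5, 84, 167], [8, 84, 142], [-1, 102, 156], [0, 100, 150], [4, 90, 135], [4, 86, 142], [5, 84, 137], [-4, 101, 157], [-3, 99, 153], [-7, 104, 157], [-6, 101, 155], [-10, 103, 158], [-9, 100, 155], [-13, 102, 157], [-12, 100, 155], [-16, 102, 156], [-15, 99, 158], [-19, 100, 161], [-18, 99, 151], [-22, 103, 157], [-22, 101, 155], [-25, 103, 155], [-24, 100, 154], [-28, 103, 152], [-28, 99, 158], [-32, 105, 155], [-31, 101, 158], [-31, 98, 158], [-29, 98, 141], [-34, 100, 159], [-33, 98, 155], [-32, 97, 138]]
```

Two tubs again: (404,254) and (268,311). The first is the job tub, as it lies farthest to the robot's right, and its centre is near (0.501,-0.254). The crops confirm struts on hooks 0, 1 and 3. Next I'll work out the targets.

```bash
cat >> h.py <<'E'
O=O+Rz@[0,-.002,0]
Z=np.array([0,0,1])
def tilted(th,ydir=1):  # tool rotation, y along +rack y, tilted th deg (foot outward)
    t=np.deg2rad(th); z=np.array([np.sin(t),0,-np.cos(t)]); y=np.array([0,1.,0])
    return Rz@np.c_[np.cross(y,z),y,z]
def rows(start,Rs,poses,Ropen):
    out=[]
    for (g,M),o in zip(poses,Ropen):
        tcp=np.array(g)-.006*M[:,2]
        rv=R.from_matrix(M@Rs.T).as_rotvec()/np.pi
        out.append(np.r_[tcp-start,rv,o])
    return np.array(out)
E
python3 - <<'E'
from h import *
s=manip.read_state();p=s['ee_pos'];M=R.from_rotvec(s['eef_rot']).as_matrix();print(M.round(3))
k=wd([.055,.182,.163]);print('knob tcp',k,k-p)
print('yaw y',np.degrees(np.arctan2(M[1,1],M[0,1])))
for y in(-.102,-.034,.102):print(wd([0,y,.187]))
E
```

```text
[[-0.924  0.383 -0.001]
 [ 0.383  0.924 -0.001]
 [ 0.    -0.001 -1.   ]]
knob tcp [0.62546509 0.26533708 0.163     ] [ 0.38636306 -0.31180112 -0.09274171]
yaw y 67.49251722621516
[ 0.51462221 -0.00186108  0.187     ]
[0.52826063 0.06475719 0.187     ]
[0.55553747 0.19799372 0.187     ]
```

>>> carry_out(
  steps=[0.193,-0.156,0,0,0,-0.217,0.4,0.386,-0.312,0,0,0,-0.433,0.4,0.386,-0.312,0,0,0,-0.433,0.4,0.386,-0.312,0,0,0,-0.433,0.4,0.386,-0.312,0,0,0,-0.433,0.4,0.386,-0.312,0,0,0,-0.433,0.4,0.386,-0.312,0,0,0,-0.433,0.4,0.386,-0.312,0,0,0,-0.433,0.4,0.386,-0.312,0,0,0,-0.433,0.4,0.386,-0.312,0,0,0,-0.433,0.4,0.386,-0.312,0,0,0,-0.433,0.4,0.386,-0.312,0,0,0,-0.433,0.4],
  force=60,
)

```text
clock: 1.1
ee_pos: [0.6268, 0.2633, 0.2559]
eef_rot: [-2.423, -2.0, 0.001]
contact_force: [0.7, 0.7, -0.1]
opening: 0.0344
grip_force: 0.0
```

>>> carry_out(
  steps=[0,0,-0.03,0,0,0,0.4,0,0,-0.06,0,0,0,0.4,0,0,-0.09,0,0,0,0.4,0,0,-0.093,0,0,0,0.4,0,0,-0.093,0,0,0,0.4,0,0,-0.093,0,0,0,0,0,0,-0.093,0,0,0,0,0,0,-0.093,0,0,0,0,0,0,-0.093,0,0,0,0,0,0,-0.093,0,0,0,0,0,0,-0.093,0,0,0,0,0,0,-0.093,0,0,0,0],
)

```text
clock: 2.1
ee_pos: [0.6278, 0.2655, 0.1657]
eef_rot: [2.412, 2.008, 0.009]
contact_force: [14.0, -3.3, -6.4]
opening: 0.0091
grip_force: 61.8
```

>>> carry_out(
  steps=[0.002,0,0,0,0,0.03,0,0.002,0,0,0,0,0.065,0,0.002,0,0,0,0,0.1,0,0.002,0,0,0,0,0.135,0,0.002,0,0,0,0,0.17,0,0.002,0,0,0,0,0.205,0,0.002,0,0,0,0,0.24,0,0.002,0,0,0,0,0.275,0,0.002,0,0,0,0,0.31,0,0.002,0,0,0,0,0.345,0,0.002,0,0,0,0,0.38,0,0.002,0,0,0,0,0.415,0],
)

```text
clock: 3.1
ee_pos: [0.6288, 0.2659, 0.1657]
eef_rot: [0.691, 3.061, 0.003]
contact_force: [6.2, 0.8, -1.3]
opening: 0.0091
grip_force: 62.5
```

>>> carry_out(
  steps=[0,0,0,0,0,0.03,0,0,0,0,0,0,0.06,0,0,0,0,0,0,0.075,0,0,0,0,0,0,0.075,0,0,0,0,0,0,0.075,0],
)

```text
clock: 3.52
ee_pos: [0.6289, 0.266, 0.1657]
eef_rot: [0.333, 3.119, 0.003]
contact_force: [6.8, 1.9, -3.0]
opening: 0.0092
grip_force: 62.5
```

>>> carry_out(
  steps=[0,0,0,0,0,0,0.4,0,0,0,0,0,0,0.4,0,0,0.04,0,0,0,0.4,0,0,0.08,0,0,0,0.4,0,0,0.12,0,0,0,0.45,-0.016,-0.04,0.14,0,0,0,0.45,-0.032,-0.08,0.14,0,0,0,0.45,-0.048,-0.12,0.14,0,0,0,0.45,-0.064,-0.16,0.14,0,0,0,0.45,-0.08,-0.2,0.14,0,0,0,0.45,-0.096,-0.235,0.14,0,0,0,0.45,-0.11,-0.267,0.14,0,0,0.0035,0.45],
)

```text
clock: 4.52
ee_pos: [0.5166, -0.002, 0.3043]
eef_rot: [0.318, 3.124, -0.0]
contact_force: [1.3, -0.6, -0.2]
opening: 0.0385
grip_force: 0.0
```

```bash
echo "O=O+[.003,.0005,0]" >> h.py; python3 - <<'E'
from h import *
s=manip.read_state();print(s['clock'],s['ee_pos'],s['eef_rot'],s['opening'],s['contact_force'])
M=R.from_rotvec(s['eef_rot']).as_matrix();print(np.degrees(np.arctan2(M[1,1],M[0,1])))
W=cloud(look('top'));r=rk(W)*1000
m=(r[...,2]>100)&(r[...,2]<125)&(r[...,0]>70)&(r[...,0]<370)&(r[...,1]>100)&(r[...,1]<240)
q=r[m];print('keeper',len(q),q.min(0),q.max(0),cv2.minAreaRect(q[:,:2].astype(np.float32)))
t=wd([0,-.102,.193]);print(t,t-s['ee_pos'])
E
```

```text
4.5167 [ 0.5165908  -0.00201263  0.30430389] [ 3.17500852e-01  3.12387566e+00 -1.17382826e-04] 0.03853640531784691 [ 1.33123779 -0.57830991 -0.21939483]
78.39313715522843
keeper 258 [ 71.79342574 175.47783196 100.05280374] [350.52013157 185.44690729 124.95909556] ((211.1603546142578, 180.78163146972656), (8.573644638061523, 278.6829528808594), 89.43135070800781)
[ 0.51762221 -0.00136108  0.193     ] [ 0.00103141  0.00065155 -0.11130389]
```

>>> carry_out(
  steps=[0.001,0.001,-0.035,0,0,0,0.45,0.001,0.001,-0.07,0,0,0,0.45,0.001,0.001,-0.1,0,0,0,0.45,0.001,0.001,-0.111,0,0,0,0.45,0.001,0.001,-0.111,0,0,0,0.45,0.001,0.001,-0.111,0,0,0,0,0.001,0.001,-0.111,0,0,0,0,0.001,0.001,-0.111,0,0,0,0,0.001,0.001,-0.111,0,0,0,0,0.001,0.001,-0.111,0,0,0,0,0.001,0.001,-0.111,0,0,0,0],
  force=100,
)

```text
clock: 5.48
ee_pos: [0.5197, 0.0004, 0.1938]
eef_rot: [0.317, 3.122, 0.0]
contact_force: [0.3, -1.1, 8.7]
opening: 0.0123
grip_force: 98.0
```

```bash
cat > path.py <<'E'
from h import *
np.set_printoptions(suppress=True,linewidth=150)
# unhook path: rows relative to grasp pose; x0 = strut x on the bar, lug at z0 rel. bar
def unhook(x0,z0=.035,T=28):
    D=[]
    def add(c,th,n=''):
        t=np.deg2rad(th);zz=np.array([-np.sin(t),0,np.cos(t)]);lug=np.array([c[0],0,c[1]])+.048*zz
        tool=np.array([np.sin(t),0,-np.cos(t)]); base=np.array([0,0,-1.])
        tcp=lug-.006*tool; t0=np.array([x0,0,z0])-.006*base
        D.append(np.r_[Rz@(tcp-t0),Rz@[0,-t/np.pi,0]])
    add((x0,-.006),0);add((x0,0),0)
    for a in(5.6,11.2,16.8,22.4,28):add((x0,0),a)
    for f in(.5,1):add((x0+f*(.026-x0),0),T)
    t=np.deg2rad(T);xx=np.array([np.cos(t),np.sin(t)]);zz=np.array([-np.sin(t),np.cos(t)])
    for s,m in((.028,-.011),(.035,-.006),(.042,.001),(.047,.004),(.054,.006),(.065,.007),(.08,.008)):add(s*xx+m*zz,T)
    return np.array(D)
E
python3 - <<'E'
from path import *
for x in(0,.004,.008): print(x);print(unhook(x).round(4))
E
```

```text
0
[[ 0.      0.      0.007   0.      0.      0.    ]
 [ 0.      0.      0.013   0.      0.      0.    ]
 [-0.0052  0.0011  0.0127 -0.0062 -0.0305  0.    ]
 [-0.0103  0.0021  0.012  -0.0125 -0.061   0.    ]
 [-0.0153  0.0031  0.0107 -0.0187 -0.0914  0.    ]
 [-0.0202  0.0041  0.0089 -0.025  -0.1219  0.    ]
 [-0.0248  0.0051  0.0067 -0.0312 -0.1524  0.    ]
 [-0.0121  0.0025  0.0067 -0.0312 -0.1524  0.    ]
 [ 0.0006 -0.0001  0.0067 -0.0312 -0.1524  0.    ]
 [ 0.0044 -0.0009  0.0101 -0.0312 -0.1524  0.    ]
 [ 0.0082 -0.0017  0.0178 -0.0312 -0.1524  0.    ]
 [ 0.011  -0.0023  0.0273 -0.0312 -0.1524  0.    ]
 [ 0.014  -0.0029  0.0323 -0.0312 -0.1524  0.    ]
 [ 0.0191 -0.0039  0.0373 -0.0312 -0.1524  0.    ]
 [ 0.0282 -0.0058  0.0434 -0.0312 -0.1524  0.    ]
 [ 0.0407 -0.0083  0.0513 -0.0312 -0.1524  0.    ]]
0.004
[[ 0.      0.      0.007   0.      0.      0.    ]
 [ 0.      0.      0.013   0.      0.      0.    ]
 [-0.0052  0.0011  0.0127 -0.0062 -0.0305  0.    ]
 [-0.0103  0.0021  0.012  -0.0125 -0.061   0.    ]
 [-0.0153  0.0031  0.0107 -0.0187 -0.0914  0.    ]
 [-0.0202  0.0041  0
[... 664 characters left out ...]
011  0.0127 -0.0062 -0.0305  0.    ]
 [-0.0103  0.0021  0.012  -0.0125 -0.061   0.    ]
 [-0.0153  0.0031  0.0107 -0.0187 -0.0914  0.    ]
 [-0.0202  0.0041  0.0089 -0.025  -0.1219  0.    ]
 [-0.0248  0.0051  0.0067 -0.0312 -0.1524  0.    ]
 [-0.016   0.0033  0.0067 -0.0312 -0.1524  0.    ]
 [-0.0072  0.0015  0.0067 -0.0312 -0.1524  0.    ]
 [-0.0034  0.0007  0.0101 -0.0312 -0.1524  0.    ]
 [ 0.0004 -0.0001  0.0178 -0.0312 -0.1524  0.    ]
 [ 0.0032 -0.0007  0.0273 -0.0312 -0.1524  0.    ]
 [ 0.0061 -0.0013  0.0323 -0.0312 -0.1524  0.    ]
 [ 0.0113 -0.0023  0.0373 -0.0312 -0.1524  0.    ]
 [ 0.0203 -0.0042  0.0434 -0.0312 -0.1524  0.    ]
 [ 0.0328 -0.0067  0.0513 -0.0312 -0.1524  0.    ]]
```

>>> carry_out(
  steps=[0,0,0.007,0,0,0,0,0,0,0.013,0,0,0,0,0,0,0.013,0,0,0,0,-0.005,0.001,0.013,-0.006,-0.03,0,0,-0.01,0.002,0.012,-0.0125,-0.061,0,0,-0.015,0.003,0.011,-0.019,-0.091,0,0,-0.02,0.004,0.009,-0.025,-0.122,0,0,-0.025,0.005,0.007,-0.031,-0.152,0,0,-0.025,0.005,0.007,-0.031,-0.152,0,0,-0.018,0.004,0.007,-0.031,-0.152,0,0,-0.012,0.0025,0.007,-0.031,-0.152,0,0,-0.012,0.0025,0.007,-0.031,-0.152,0,0],
)

```text
clock: 6.48
ee_pos: [0.5097, 0.0023, 0.2002]
eef_rot: [0.269, 2.641, -0.066]
contact_force: [0.5, -0.2, -3.0]
opening: 0.0131
grip_force: 97.5
```

>>> carry_out(
  steps=[0.0125,-0.0026,0,0,0,0,0,0.0164,-0.0034,0.0034,0,0,0,0,0.0203,-0.0042,0.011,0,0,0,0,0.0215,-0.0045,0.016,0,0,0,0,0.023,-0.0048,0.0206,0,0,0,0,0.026,-0.0054,0.0256,0,0,0,0,0.031,-0.0064,0.0306,0,0,0,0,0.04,-0.008,0.0367,0,0,0,0,0.053,-0.011,0.045,0,0,0,0,0.075,-0.015,0.055,0,0,0,0,0.085,-0.018,0.075,0,0,0,0,0.085,-0.018,0.075,0,0,0,0],
)

```text
clock: 7.48
ee_pos: [0.5954, -0.0158, 0.2783]
eef_rot: [0.268, 2.636, -0.066]
contact_force: [1.1, 0.6, -1.6]
opening: 0.0123
grip_force: 97.9
```

```bash
cat > tub.py <<'E'
from h import *
def tub(p0=(.5,-.253)):
    d=look('top');W=cloud(d);im=d['img'].astype(int)
    m=(im[...,2]>im[...,0]+50)&(abs(W[...,2]-.075)<.008)&(np.hypot(W[...,0]-p0[0],W[...,1]-p0[1])<.13)
    (c,sz,a)=cv2.minAreaRect(W[m][:,:2].astype(np.float32)*1000); a=(a+45)%90-45
    c=np.array(c)/1000; print('tub',c,sz,a,m.sum()); return c,np.deg2rad(a),d
def cells(c,a):
    return {(i,j):c+.03*np.array([i*np.cos(a)-j*np.sin(a),i*np.sin(a)+j*np.cos(a)]) for i in(1,-1) for j in(1,-1)}
E
python3 - <<'E'
from tub import *
s=manip.read_state();print(s['ee_pos'],s['eef_rot'],s['contact_force'],s['opening'])
c,a,d=tub();print(cells(c,a)); save('b1',cv2.resize(d['img'][170:300,210:450],None,fx=3.3,fy=3.3))
E
```

```text
[ 0.59537074 -0.01576855  0.27825716] [ 0.26842861  2.63573238 -0.06564974] [ 1.05708869  0.60651649 -1.58534985] 0.012335441350928249
tub [ 0.50084702 -0.25375145] (123.87864685058594, 125.59422302246094) 7.138554096221924 802
{(1, 1): array([ 0.5268864 , -0.22025592]), (1, -1): array([ 0.53434255, -0.27979083]), (-1, 1): array([ 0.46735148, -0.22771207]), (-1, -1): array([ 0.47480763, -0.28724698])}
```

View pics/b1.png

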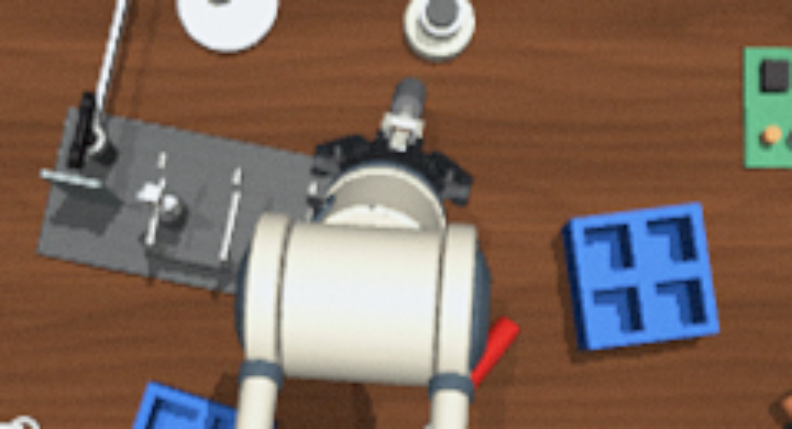

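>>> carry_out(
  steps=[0,-0.005,0.035,0,0,0,0,0,-0.025,0.065,0,0,0,0,-0.005,-0.06,0.082,0,0,0,0,-0.01,-0.095,0.082,0.006,0.03,0,0,-0.02,-0.13,0.082,0.012,0.06,0,0,-0.03,-0.165,0.082,0.018,0.09,0,0,-0.045,-0.2,0.082,0.024,0.12,0,0,-0.055,-0.235,0.082,0.031,0.152,0,0,-0.061,-0.262,0.082,0.031,0.152,0,0,-0.061,-0.264,0.082,0.031,0.152,0,0,-0.061,-0.264,0.082,0.031,0.152,0,0,-0.061,-0.264,0.082,0.031,0.152,0,0],
)

```text
clock: 8.53
ee_pos: [0.5301, -0.2784, 0.3552]
eef_rot: [-0.319, -3.124, -0.001]
contact_force: [0.0, 0.4, -3.5]
opening: 0.0125
grip_force: 98.6
```

```bash
python3 - <<'E'
from h import *
s=manip.read_state();M=R.from_rotvec(s['eef_rot']).as_matrix();print(s['ee_pos'],M[:,2],s['opening'])
d=look('side');W=cloud(d)
p=s['ee_pos']
m=(np.hypot(W[...,0]-p[0],W[...,1]-p[1])<.06)&(W[...,2]<p[2]-.03)&(W[...,2]>.1)
q=W[m]
for z in np.arange(.17,.36,.02):
    k=abs(q[:,2]-z)<.01
    if k.sum()>3: print(z.round(3),k.sum(),q[k].mean(0).round(4),np.ptp(q[k],axis=0).round(3))
save('b2',cv2.resize(d['img'][200:430,270:470],None,fx=2.6,fy=2.6))
E
```

```text
[ 0.53008634 -0.27842159  0.35523726] [-0.00115458  0.00102148 -0.99999881] 0.012479348748174631
0.19 31 [ 0.5187 -0.2844  0.1954] [0.02  0.024 0.009]
0.21 79 [ 0.519  -0.2849  0.2097] [0.023 0.029 0.019]
0.23 85 [ 0.5186 -0.284   0.2301] [0.021 0.028 0.02 ]
0.25 132 [ 0.5243 -0.2822  0.2464] [0.031 0.029 0.02 ]
0.27 59 [ 0.5243 -0.2812  0.2722] [0.01  0.034 0.019]
0.29 95 [ 0.5274 -0.2794  0.2874] [0.013 0.035 0.02 ]
0.31 63 [ 0.5263 -0.2811  0.3102] [0.013 0.035 0.019]
0.33 26 [ 0.5253 -0.2857  0.3225] [0.007 0.033 0.005]
```

View pics/b2.png

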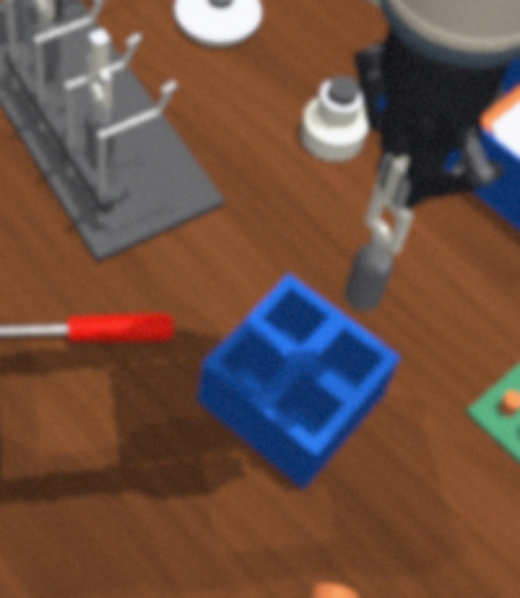

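```bash
cat >> tub.py <<'E'
def tubside(p0=(.5,-.253),new=True):
    d=look('side') if new else load('side');W=cloud(d);im=d['img'].astype(int)
    m=(im[...,2]>im[...,0]+50)&(abs(W[...,2]-.075)<.006)&(np.hypot(W[...,0]-p0[0],W[...,1]-p0[1])<.13)
    (c,sz,a)=cv2.minAreaRect(W[m][:,:2].astype(np.float32)*1000); a=(a+45)%90-45
    print('side tub',np.array(c)/1000,sz,a,m.sum()); return np.array(c)/1000,np.deg2rad(a)
E
python3 - <<'E'
from tub import *
c,a=tubside(new=False); print(cells(c,a),manip.read_state()['ee_pos'])
E
```

```text
side tub [ 0.50527002 -0.25571219] (127.28950500488281, 124.60517883300781) 7.410187721252441 1488
{(1, 1): array([ 0.53115031, -0.22209358]), (1, -1): array([ 0.53888862, -0.28159248]), (-1, 1): array([ 0.47165141, -0.2298319 ]), (-1, -1): array([ 0.47938973, -0.28933079])} [ 0.53028641 -0.27798482  0.35564135]
```

>>> carry_out(
  steps=[0.007,-0.003,0,0,0,0,0,0.007,-0.003,-0.03,0,0,0,0,0.007,-0.003,-0.06,0,0,0,0,0.007,-0.003,-0.09,0,0,0,0,0.007,-0.003,-0.105,0,0,0,0,0.007,-0.003,-0.12,0,0,0,0,0.007,-0.003,-0.135,0,0,0,0,0.007,-0.003,-0.145,0,0,0,0,0.007,-0.003,-0.145,0,0,0,0],
)

```text
clock: 9.33
ee_pos: [0.5373, -0.281, 0.2094]
eef_rot: [-0.316, -3.123, -0.002]
contact_force: [-0.5, -0.1, -3.7]
opening: 0.0125
grip_force: 98.4
```

>>> carry_out(
  steps=[0,0,-0.015,0,0,0,0,0,0,-0.03,0,0,0,0,0,0,-0.036,0,0,0,0,0,0,-0.04,0,0,0,0,0,0,-0.0415,0,0,0,0,0,0,-0.0415,0,0,0,0],
)

```text
clock: 9.83
ee_pos: [0.538, -0.2822, 0.1703]
eef_rot: [0.318, 3.125, -0.0]
contact_force: [0.5, -0.0, -2.7]
opening: 0.0129
grip_force: 98.4
```

>>> carry_out(
  steps=[0,0,-0.002,0,0,0,0,0,0,-0.003,0,0,0,0,0,0,-0.003,0,0,0,0],
)

```text
clock: 10.08
ee_pos: [0.538, -0.2823, 0.1673]
eef_rot: [0.318, 3.124, -0.001]
contact_force: [-0.4, -0.2, 0.4]
opening: 0.0124
grip_force: 99.1
```

>>> carry_out(
  steps=[0,0,0,0,0,0,0.25,0,0,0,0,0,0,0.3,0,0,0.02,0,0,0,0.3,0,0,0.055,0,0,0,0.3,0,0,0.095,0,0,0,0.4,0,0,0.135,0,0,0,0.45,0,0.0,0.15,0,0,0,0.45],
)

```text
clock: 10.67
ee_pos: [0.5389, -0.2829, 0.3227]
eef_rot: [0.317, 3.119, -0.005]
contact_force: [0.6, -0.8, 1.0]
opening: 0.0384
grip_force: 0.0
```

>>> carry_out(
  steps=[0,0.035,0,0,0,0,0.45,0,0.075,0,0,0,0,0.45,0,0.115,0,0,0,0,0.45,0,0.155,0,0,0,0,0.45,0,0.195,0,0,0,0,0.45,0,0.235,0,0,0,0,0.45,0,0.275,0,0,0,0,0.45,-0.002,0.315,0,0,0,0,0.45,-0.002,0.346,0,0,0,0,0.45,-0.002,0.346,0,0,0,0,0.45,-0.002,0.346,0,0,0,0,0.45],
)

```text
clock: 11.58
ee_pos: [0.5355, 0.0653, 0.317]
eef_rot: [0.313, 3.126, -0.0]
contact_force: [0.1, -0.5, 0.2]
opening: 0.0385
grip_force: 0.0
```

```bash
cat > chk.py <<'E'
from tub import *
s=manip.read_state();M=R.from_rotvec(s['eef_rot']).as_matrix()
print(s['clock'],s['ee_pos'],np.degrees(np.arctan2(M[1,1],M[0,1])),s['opening'],s['contact_force'])
c,a,_=tub();c2,a2=tubside();print({k:v.round(4) for k,v in cells(c2,a2).items()})
W=cloud(load('side'))
m=(np.hypot(W[...,0]-c2[0],W[...,1]-c2[1])<.1)&(W[...,2]>.15)&(W[...,2]<.19);q=W[m]
for k,v in cells(c2,a2).items():
    g=q[np.hypot(*(q[:,:2]-v).T)<.03]
    if len(g)>8:print('strut in',k,g.mean(0),g[:,2].max(),len(g))
E
python3 chk.py; python3 -c "
from h import *
print(wd([.005,-.034,.193])-manip.read_state()['ee_pos'])"
```

```text
11.5833 [0.53550833 0.06534761 0.31696748] 78.55216362891142 0.0384617476714858 [ 0.10501297 -0.49286619  0.22187182]
tub [ 0.50062277 -0.25377417] (123.95689392089844, 125.91312408447266) 7.302325248718262 772
side tub [ 0.50483353 -0.25540518] (124.80055236816406, 125.33580780029297) 7.282238960266113 1441
{(1, 1): array([ 0.5308, -0.2218]), (1, -1): array([ 0.5384, -0.2814]), (-1, 1): array([ 0.4713, -0.2294]), (-1, -1): array([ 0.4789, -0.289 ])}
strut in (1, -1) [ 0.53400827 -0.28486205  0.16923728] 0.18069373256955623 99
[ 0.00042962  0.0008031  -0.12387433]
```

Strut 0 stands in its cell, lug top about 0.178 m. Next is strut 1.

>>> carry_out(
  steps=[0,0,-0.04,0,0,0,0.45,0,0,-0.08,0,0,0,0.45,0,0,-0.11,0,0,0,0.45,0,0,-0.124,0,0,0,0.45,0,0,-0.124,0,0,0,0.45,0,0,-0.124,0,0,0,0,0,0,-0.124,0,0,0,0,0,0,-0.124,0,0,0,0,0,0,-0.124,0,0,0,0,0,0,-0.124,0,0,0,0,0,0,-0.124,0,0,0,0],
)

```text
clock: 12.6
ee_pos: [0.5366, 0.0636, 0.194]
eef_rot: [0.317, 3.123, -0.0]
contact_force: [0.7, -4.0, 9.1]
opening: 0.0125
grip_force: 98.1
```

>>> carry_out(
  steps=[0,0,0.007,0,0,0,0,0,0,0.013,0,0,0,0,0,0,0.013,0,0,0,0,-0.005,0.001,0.013,-0.006,-0.03,0,0,-0.01,0.002,0.012,-0.0125,-0.061,0,0,-0.015,0.003,0.011,-0.019,-0.091,0,0,-0.02,0.004,0.009,-0.025,-0.122,0,0,-0.025,0.005,0.007,-0.031,-0.152,0,0,-0.025,0.005,0.007,-0.031,-0.152,0,0,-0.02,0.004,0.007,-0.031,-0.152,0,0,-0.0145,0.003,0.007,-0.031,-0.152,0,0,-0.0145,0.003,0.007,-0.031,-0.152,0,0],
)

```text
clock: 13.6
ee_pos: [0.524, 0.0666, 0.2006]
eef_rot: [0.27, 2.641, -0.065]
contact_force: [1.2, -0.1, -1.6]
opening: 0.0126
grip_force: 97.6
```

>>> carry_out(
  steps=[0.0102,-0.002,0,0,0,0,0,0.014,-0.0029,0.0034,0,0,0,0,0.0178,-0.0037,0.011,0,0,0,0,0.019,-0.004,0.016,0,0,0,0,0.0206,-0.0043,0.0206,0,0,0,0,0.0236,-0.0049,0.0256,0,0,0,0,0.0287,-0.006,0.0306,0,0,0,0,0.0378,-0.0076,0.0367,0,0,0,0,0.05,-0.01,0.045,0,0,0,0,0.073,-0.015,0.055,0,0,0,0,0.083,-0.018,0.075,0,0,0,0,0.083,-0.018,0.075,0,0,0,0],
)

```text
clock: 14.6
ee_pos: [0.608, 0.0485, 0.2788]
eef_rot: [0.269, 2.636, -0.064]
contact_force: [0.4, 0.0, -1.3]
opening: 0.0127
grip_force: 97.8
```

```bash
python3 chk.py
```

```text
14.6 [0.60796184 0.04848037 0.27880905] 78.39445010456352 0.012740162454847452 [ 0.43943637  0.01313476 -1.31757599]
tub [ 0.50057013 -0.25337361] (124.08053588867188, 125.09931182861328) 7.738353729248047 779
side tub [ 0.5052724  -0.25580815] (126.05111694335938, 125.02944946289062) 6.98153829574585 1443
{(1, 1): array([ 0.5314, -0.2224]), (1, -1): array([ 0.5387, -0.2819]), (-1, 1): array([ 0.4718, -0.2297]), (-1, -1): array([ 0.4791, -0.2892])}
strut in (1, -1) [ 0.53397534 -0.28484317  0.16931821] 0.1800424450713649 98
```

>>> carry_out(
  steps=[0,-0.005,0.035,0,0,0,0,0,-0.025,0.065,0,0,0,0,0,-0.06,0.085,0,0,0,0,0,-0.095,0.085,0,0,0,0,-0.015,-0.13,0.085,0.006,0.03,0,0,-0.035,-0.165,0.085,0.012,0.06,0,0,-0.05,-0.2,0.085,0.018,0.09,0,0,-0.065,-0.235,0.085,0.024,0.12,0,0,-0.078,-0.265,0.085,0.031,0.152,0,0,-0.078,-0.27,0.085,0.031,0.152,0,0,-0.078,-0.27,0.085,0.031,0.152,0,0,-0.078,-0.27,0.085,0.031,0.152,0,0],
)

```text
clock: 15.7
ee_pos: [0.5258, -0.2205, 0.3586]
eef_rot: [-0.319, -3.125, -0.001]
contact_force: [1.1, 0.3, -2.6]
opening: 0.0123
grip_force: 98.6
```

>>> carry_out(
  steps=[0.004,-0.001,0,0,0,0,0,0.004,-0.001,-0.03,0,0,0,0,0.004,-0.001,-0.06,0,0,0,0,0.004,-0.001,-0.09,0,0,0,0,0.004,-0.001,-0.105,0,0,0,0,0.004,-0.001,-0.12,0,0,0,0,0.004,-0.001,-0.135,0,0,0,0,0.004,-0.001,-0.149,0,0,0,0,0.004,-0.001,-0.149,0,0,0,0],
)

```text
clock: 16.45
ee_pos: [0.5293, -0.22, 0.2086]
eef_rot: [-0.315, -3.123, -0.002]
contact_force: [-0.2, 0.6, -2.6]
opening: 0.0127
grip_force: 98.4
```

>>> carry_out(
  steps=[0,0,-0.015,0,0,0,0,0,0,-0.03,0,0,0,0,0,0,-0.036,0,0,0,0,0,0,-0.0395,0,0,0,0,0,0,-0.0395,0,0,0,0,0,0,-0.0395,0,0,0,0],
)

```text
clock: 16.95
ee_pos: [0.5306, -0.222, 0.1721]
eef_rot: [0.317, 3.125, -0.001]
contact_force: [-0.2, -0.3, -2.6]
opening: 0.013
grip_force: 98.6
```

>>> carry_out(
  steps=[0,0,-0.002,0,0,0,0,0,0,-0.004,0,0,0,0,0,0,-0.0045,0,0,0,0,0,0,-0.0045,0,0,0,0],
)

```text
clock: 17.28
ee_pos: [0.5306, -0.2223, 0.1675]
eef_rot: [0.318, 3.124, -0.001]
contact_force: [-0.8, 0.9, 5.0]
opening: 0.0122
grip_force: 99.9
```

>>> carry_out(
  steps=[0,0,0,0,0,0,0.25,0,0,0,0,0,0,0.3,0,0,0.02,0,0,0,0.3,0,0,0.055,0,0,0,0.3,0,0,0.095,0,0,0,0.4,0,0,0.135,0,0,0,0.45,0,0.0,0.15,0,0,0,0.45],
)

```text
clock: 17.87
ee_pos: [0.5314, -0.2228, 0.3224]
eef_rot: [0.317, 3.119, -0.004]
contact_force: [0.1, 0.3, -0.7]
opening: 0.0383
grip_force: 0.0
```

>>> carry_out(
  steps=[0.003,0.035,0,0,0,0,0.45,0.006,0.075,0,0,0,0,0.45,0.01,0.115,0,0,0,0,0.45,0.014,0.155,0,0,0,0,0.45,0.018,0.195,0,0,0,0,0.45,0.022,0.235,0,0,0,0,0.45,0.026,0.275,0,0,0,0,0.45,0.03,0.315,0,0,0,0,0.45,0.034,0.355,0,0,0,0,0.45,0.037,0.39,0,0,0,0,0.45,0.037,0.419,0,0,0,0,0.45,0.037,0.419,0,0,0,0,0.45],
)

```text
clock: 18.87
ee_pos: [0.5668, 0.2017, 0.3166]
eef_rot: [-0.312, -3.126, -0.002]
contact_force: [-0.6, 0.0, -0.1]
opening: 0.0384
grip_force: 0.0
```

```bash
python3 chk.py; python3 -c "
from h import *
print(wd([.009,.102,.193])-manip.read_state()['ee_pos'])"
```

```text
18.8667 [0.56680334 0.20171099 0.31660026] 78.59578224960426 0.03836088845759165 [-0.57072118  0.04264896 -0.14786989]
tub [ 0.50078714 -0.25340334] (124.36580657958984, 125.03209686279297) 7.187849521636963 776
side tub [ 0.5052229  -0.25546121] (126.229248046875, 125.17694091796875) 7.590218544006348 1373
{(1, 1): array([ 0.531 , -0.2218]), (1, -1): array([ 0.5389, -0.2812]), (-1, 1): array([ 0.4715, -0.2297]), (-1, -1): array([ 0.4794, -0.2892])}
strut in (1, 1) [ 0.52738907 -0.22412419  0.16873665] 0.18039361093950612 96
strut in (1, -1) [ 0.53435546 -0.28481221  0.16901812] 0.17910789282432305 97
[ 0.00040355 -0.00115913 -0.12356447]
```

>>> carry_out(
  steps=[0,0,-0.04,0,0,0,0.45,0,0,-0.08,0,0,0,0.45,0,0,-0.11,0,0,0,0.45,0,0,-0.124,0,0,0,0.45,0,0,-0.124,0,0,0,0.45,0,0,-0.124,0,0,0,0,0,0,-0.124,0,0,0,0,0,0,-0.124,0,0,0,0,0,0,-0.124,0,0,0,0,0,0,-0.124,0,0,0,0,0,0,-0.124,0,0,0,0],
)

```text
clock: 19.88
ee_pos: [0.5681, 0.1969, 0.1942]
eef_rot: [0.318, 3.123, 0.001]
contact_force: [0.8, -2.7, 7.4]
opening: 0.0125
grip_force: 98.3
```

>>> carry_out(
  steps=[0,0,0.007,0,0,0,0,0,0,0.013,0,0,0,0,0,0,0.013,0,0,0,0,-0.005,0.001,0.013,-0.006,-0.03,0,0,-0.01,0.002,0.012,-0.0125,-0.061,0,0,-0.015,0.003,0.011,-0.019,-0.091,0,0,-0.02,0.004,0.009,-0.025,-0.122,0,0,-0.025,0.005,0.007,-0.031,-0.152,0,0,-0.025,0.005,0.007,-0.031,-0.152,0,0,-0.02,0.004,0.007,-0.031,-0.152,0,0,-0.0165,0.0034,0.007,-0.031,-0.152,0,0,-0.0165,0.0034,0.007,-0.031,-0.152,0,0],
)

```text
clock: 20.88
ee_pos: [0.5523, 0.2003, 0.2003]
eef_rot: [0.27, 2.642, -0.065]
contact_force: [-0.3, -0.6, -2.0]
opening: 0.0125
grip_force: 97.6
```

>>> carry_out(
  steps=[0.0088,-0.0018,0,0,0,0,0,0.0126,-0.0026,0.0034,0,0,0,0,0.0165,-0.0034,0.011,0,0,0,0,0.018,-0.0037,0.016,0,0,0,0,0.0193,-0.004,0.0206,0,0,0,0,0.0222,-0.0046,0.0256,0,0,0,0,0.0274,-0.0056,0.0306,0,0,0,0,0.0364,-0.0074,0.0367,0,0,0,0,0.049,-0.01,0.045,0,0,0,0,0.072,-0.015,0.055,0,0,0,0,0.082,-0.018,0.075,0,0,0,0,0.082,-0.018,0.075,0,0,0,0],
)

```text
clock: 21.88
ee_pos: [0.6362, 0.1821, 0.2788]
eef_rot: [0.27, 2.636, -0.063]
contact_force: [0.6, 0.1, -1.2]
opening: 0.0128
grip_force: 97.8
```

```bash
python3 chk.py
```

```text
21.8833 [0.63624581 0.18212164 0.27880932] 78.37123676568191 0.012800216041759826 [ 0.61206798  0.06613352 -1.17701679]
tub [ 0.50086606 -0.25336261] (124.02887725830078, 124.81097412109375) 7.343082427978516 759
side tub [ 0.5056879  -0.25548396] (127.15355682373047, 125.20538330078125) 7.686206817626953 1376
{(1, 1): array([ 0.5314, -0.2217]), (1, -1): array([ 0.5394, -0.2812]), (-1, 1): array([ 0.4719, -0.2298]), (-1, -1): array([ 0.48  , -0.2892])}
strut in (1, 1) [ 0.52761101 -0.22398066  0.16905966] 0.17932242252438613 93
strut in (1, -1) [ 0.53395136 -0.28471037  0.16962433] 0.18048315448357566 96
```

>>> carry_out(
  steps=[0,-0.005,0.035,0,0,0,0,0,-0.025,0.065,0,0,0,0,0,-0.06,0.09,0,0,0,0,0,-0.095,0.09,0,0,0,0,0,-0.13,0.09,0,0,0,0,0,-0.165,0.09,0,0,0,0,0,-0.2,0.09,0,0,0,0,0,-0.235,0.09,0.006,0.03,0,0,-0.01,-0.26,0.09,0.012,0.06,0,0,-0.025,-0.28,0.09,0.018,0.09,0,0,-0.04,-0.29,0.09,0.024,0.12,0,0,-0.06,-0.3,0.09,0.031,0.152,0,0],
)

```text
clock: 22.98
ee_pos: [0.5714, -0.1184, 0.364]
eef_rot: [-0.319, -3.12, -0.001]
contact_force: [0.7, 0.4, -3.6]
opening: 0.0128
grip_force: 98.2
```

>>> carry_out(
  steps=[-0.03,-0.02,0,0,0,0,0,-0.06,-0.045,0,0,0,0,0,-0.09,-0.07,0,0,0,0,0,-0.106,-0.1,0,0,0,0,0,-0.106,-0.1115,0,0,0,0,0,-0.106,-0.1115,0,0,0,0,0,-0.106,-0.1115,0,0,0,0,0],
)

```text
clock: 23.57
ee_pos: [0.4663, -0.229, 0.3639]
eef_rot: [-0.32, -3.124, -0.001]
contact_force: [0.8, -0.1, -3.7]
opening: 0.0126
grip_force: 98.5
```

```bash
python3 chk.py; python3 -c "
from h import *
print(manip.read_state())"
```

```text
23.5667 [ 0.46627309 -0.22897232  0.36387818] 78.30624535494177 0.012557574457449002 [ 0.80038028 -0.06871394 -3.73180962]
tub [ 0.49830698 -0.23283618] (123.89081573486328, 84.66422271728516) 8.223738670349121 263
side tub [ 0.50479355 -0.25527089] (126.50822448730469, 125.2828598022461) 7.527952194213867 1319
{(1, 1): array([ 0.5306, -0.2216]), (1, -1): array([ 0.5385, -0.2811]), (-1, 1): array([ 0.4711, -0.2295]), (-1, -1): array([ 0.479 , -0.2889])}
strut in (1, 1) [ 0.52747907 -0.22411084  0.16939339] 0.18245348086248814 93
strut in (1, -1) [ 0.53396253 -0.28475514  0.16886491] 0.18074262355339732 100
{'clock': 23.6667, 'qpos': array([-5.69681435e-01,  2.50270799e-01,  1.43316238e+00,  1.33840553e-04,
        1.45935893e+00, -1.93837166e+00]), 'joint_vel': array([ 0.0098323 , -0.00104698, -0.00500655, -0.00112713,  0.00330995,
       -0.00327306]), 'joint_torque': array([-1.49596833e+00, -6.90428281e+01, -4.26973271e+01, -9.36439843e-02,
       -2.34461861e-02,  2.05525968e-03]), 'ee_pos': array([ 0.46680203, -0.22816893,  0.36414816]), 'eef_rot': array([-3.16848940e-01, -3.12455831e+00, -1.03703824e-03]), 'contact_force': array([-0.28395054,  0.38175666, -2.57900414]), 'torque': array([-0.0801367 , -0.02143942,  0.0163393 ]), 'grip_force': 98.46070647239685, 'opening': 0.01267403598382499}
```

>>> carry_out(
  steps=[0.0035,-0.001,0,0,0,0,0,0.0035,-0.001,-0.03,0,0,0,0,0.0035,-0.001,-0.06,0,0,0,0,0.0035,-0.001,-0.09,0,0,0,0,0.0035,-0.001,-0.11,0,0,0,0,0.0035,-0.001,-0.125,0,0,0,0,0.0035,-0.001,-0.14,0,0,0,0,0.0035,-0.001,-0.155,0,0,0,0,0.0035,-0.001,-0.155,0,0,0,0],
)

```text
clock: 24.42
ee_pos: [0.4697, -0.2288, 0.2072]
eef_rot: [-0.316, -3.122, -0.003]
contact_force: [0.2, -0.1, -3.5]
opening: 0.0127
grip_force: 98.4
```

>>> carry_out(
  steps=[0,0,-0.015,0,0,0,0,0,0,-0.03,0,0,0,0,0,0,-0.036,0,0,0,0,0,0,-0.039,0,0,0,0,0,0,-0.039,0,0,0,0,0,0,-0.039,0,0,0,0],
)

```text
clock: 24.92
ee_pos: [0.4706, -0.2303, 0.1715]
eef_rot: [0.317, 3.125, -0.001]
contact_force: [-0.4, 0.5, -2.7]
opening: 0.0128
grip_force: 98.4
```

>>> carry_out(
  steps=[0,0,-0.002,0,0,0,0,0,0,-0.0035,0,0,0,0,0,0,-0.004,0,0,0,0,0,0,-0.004,0,0,0,0],
)

```text
clock: 25.25
ee_pos: [0.4707, -0.2305, 0.1677]
eef_rot: [0.318, 3.124, -0.001]
contact_force: [-2.1, 0.4, 9.1]
opening: 0.0124
grip_force: 100.4
```

>>> carry_out(
  steps=[0,0,0,0,0,0,0.25,0,0,0,0,0,0,0.3,0,0,0.02,0,0,0,0.3,0,0,0.055,0,0,0,0.3,0,0,0.095,0,0,0,0.4,0,0,0.12,0,0,0,0.4,0,0.0,0.12,0,0,0,0.4],
)

```text
clock: 25.83
ee_pos: [0.472, -0.2314, 0.2922]
eef_rot: [0.317, 3.118, -0.006]
contact_force: [1.0, -0.2, 0.4]
opening: 0.0342
grip_force: 0.0
```

>>> carry_out(
  steps=[0.011,0.035,0,0,0,0,0.4,0.022,0.07,0,0,0,0,0.4,0.033,0.105,0,0,0,0,0.4,0.044,0.14,0,0,0,0,0.4,0.055,0.175,0,0,0,0,0.4,0.066,0.21,0,0,0,0,0.4,0.077,0.245,0,0,0,0,0.4,0.088,0.28,0,0,0,0,0.4,0.099,0.315,0,0,0,0,0.4,0.11,0.35,0,0,0,0,0.4,0.121,0.385,0,0,0,0,0.4,0.132,0.42,0,0,0,0,0.4],
)

```text
clock: 26.83
ee_pos: [0.6023, 0.1917, 0.2865]
eef_rot: [-0.318, -3.125, 0.0]
contact_force: [0.1, -0.3, 1.0]
opening: 0.0341
grip_force: 0.0
```

>>> carry_out(
  steps=[0.014,0.04,0,0,0,0,0.4,0.026,0.0765,0,0,0,0,0.4,0.026,0.0765,0,0,0,0,0.4,0.026,0.0765,0,0,0,0,0.4,0.026,0.0765,0,0,0,0,0.4],
)

```text
clock: 27.25
ee_pos: [0.6278, 0.266, 0.2862]
eef_rot: [-0.317, -3.125, 0.001]
contact_force: [-0.5, 0.1, 0.1]
opening: 0.0343
grip_force: 0.0
```

```bash
python3 chk.py; python3 - <<'E'
from h import *
print(manip.read_state()['ee_pos'])
d=load('side');save('b3',cv2.resize(d['img'][120:400,220:460],None,fx=2.1,fy=2.1))
E
```

```text
27.25 [0.62783629 0.26603466 0.28620401] 78.4104665486706 0.03425411485575764 [-0.48338558  0.05216707  0.11868546]
tub [ 0.50069315 -0.25374762] (124.26383972167969, 125.14494323730469) 7.132809162139893 749
side tub [ 0.50521774 -0.25545813] (126.31063079833984, 124.8974609375) 7.508741855621338 1223
{(1, 1): array([ 0.531 , -0.2218]), (1, -1): array([ 0.5389, -0.2813]), (-1, 1): array([ 0.4716, -0.2296]), (-1, -1): array([ 0.4794, -0.2891])}
strut in (1, 1) [ 0.52762611 -0.22404772  0.16820255] 0.18162726603744817 97
strut in (1, -1) [ 0.53406079 -0.28493655  0.16935316] 0.18039491937772267 98
strut in (-1, 1) [ 0.46809677 -0.23296738  0.16860777] 0.18037686343229475 98
[0.62795649 0.26514978 0.28677272]
```

View pics/b3.png

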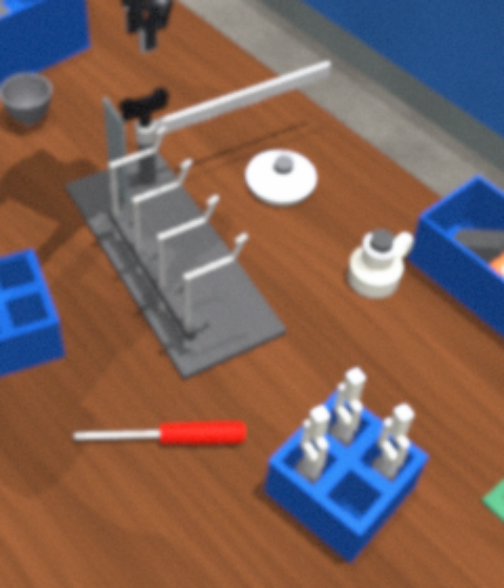

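The rack is empty and three struts stand in the tub. Next, grip the knob and turn it shut.

>>> carry_out(
  steps=[0.001,0,-0.04,0,0,0,0.4,0.001,0,-0.08,0,0,0,0.4,0.001,0,-0.11,0,0,0,0.4,0.001,0,-0.121,0,0,0,0.4,0.001,0,-0.121,0,0,0,0.4,0.001,0,-0.121,0,0,0,0,0.001,0,-0.121,0,0,0,0,0.001,0,-0.121,0,0,0,0,0.001,0,-0.121,0,0,0,0,0.001,0,-0.121,0,0,0,0],
  force=60,
)

```text
clock: 28.18
ee_pos: [0.6303, 0.2659, 0.1684]
eef_rot: [0.318, 3.122, 0.001]
contact_force: [-0.4, -5.8, 4.0]
opening: 0.0091
grip_force: 59.2
```

>>> carry_out(
  steps=[0,0,0,0,0,-0.03,0,0,0,0,0,0,-0.065,0,0,0,0,0,0,-0.1,0,0,0,0,0,0,-0.135,0,0,0,0,0,0,-0.17,0,0,0,0,0,0,-0.205,0,0,0,0,0,0,-0.24,0,0,0,0,0,0,-0.275,0,0,0,0,0,0,-0.31,0,0,0,0,0,0,-0.345,0,0,0,0,0,0,-0.38,0,0,0,0,0,0,-0.41,0],
)

```text
clock: 29.18
ee_pos: [0.6285, 0.2643, 0.1684]
eef_rot: [2.137, 2.301, -0.004]
contact_force: [-14.3, -19.5, 16.2]
opening: 0.0086
grip_force: 61.0
```

>>> carry_out(
  steps=[0,0,0,0,0,-0.03,0,0,0,0,0,0,-0.06,0,0,0,0,0,0,-0.08,0,0,0,0,0,0,-0.09,0,0,0,0,0,0,-0.09,0],
)

```text
clock: 29.6
ee_pos: [0.6279, 0.2643, 0.1684]
eef_rot: [2.436, 1.982, -0.005]
contact_force: [-16.8, -19.2, 17.8]
opening: 0.009
grip_force: 61.3
```

```bash
python3 - <<'E'
from h import *
s=manip.read_state();M=R.from_rotvec(s['eef_rot']).as_matrix();print(np.degrees(np.arctan2(M[1,1],M[0,1])),s['torque'],s['contact_force'])
for n in('top','side'):
    r=rk(cloud(look(n)))*1000
    m=(r[...,0]>45)&(r[...,0]<85)&(r[...,1]>-130)&(r[...,1]<120)&(r[...,2]>110)&(r[...,2]<123)
    q=r[m];print(n,len(q),np.polyfit(q[:,1],q[:,0],1))
E
```

```text
-11.750722620154157 [-3.007648    2.50034609  0.30740817] [-16.8276485  -19.20076819  17.83224185]
top 149 [-4.37707494e-03  5.09969354e+01]
side 199 [-3.06861749e-03  5.54919706e+01]
```

>>> carry_out(
  steps=[0,0,0,0,0,0,0.2,0,0,0,0,0,0,0.3,0,0,0,0,0,0,0.35,0,0,0.02,0,0,0,0.35,0,0,0.055,0,0,0,0.35,0,0,0.09,0,0,0,0.35,0,0,0.12,0,0,0,0.35,0,0,0.12,0,0,0,0.35,0,0,0.12,0,0,0,0.35],
)

```text
clock: 30.45
ee_pos: [0.6301, 0.2668, 0.2885]
eef_rot: [2.433, 1.984, 0.007]
contact_force: [-1.0, -0.3, -0.5]
opening: 0.0301
grip_force: 0.0
```

```bash
python3 chk.py; python3 - <<'E'
from h import *
for n in('top','side'):
    r=rk(cloud(load(n)))*1000
    m=(r[...,0]>45)&(r[...,0]<85)&(r[...,1]>-130)&(r[...,1]<120)&(r[...,2]>110)&(r[...,2]<123)
    q=r[m];print(n,len(q),np.polyfit(q[:,1],q[:,0],1))
print(manip.finish_job())
E
```

```text
30.45 [0.63014061 0.26677456 0.28851314] -11.605320500508107 0.030071396108470462 [-0.95543676 -0.25078388 -0.49610566]
tub [ 0.50069861 -0.25337128] (124.34725189208984, 125.26799011230469) 7.773209571838379 750
side tub [ 0.50495865 -0.25549713] (125.28366088867188, 124.91873931884766) 7.138299465179443 1230
{(1, 1): array([ 0.531, -0.222]), (1, -1): array([ 0.5385, -0.2815]), (-1, 1): array([ 0.4715, -0.2295]), (-1, -1): array([ 0.4789, -0.289 ])}
strut in (1, 1) [ 0.52756247 -0.22405798  0.1692417 ] 0.1806558203809856 93
strut in (1, -1) [ 0.53400025 -0.28476848  0.16879793] 0.1806720220977478 100
strut in (-1, 1) [ 0.46802146 -0.23282946  0.16918405] 0.1807019317180084 95
top 149 [-2.96866772e-03  5.10178312e+01]
side 196 [-3.84669423e-03  5.55005850e+01]
the job is handed in; nothing more can be done
None
```

The job is handed in at about 30 s on the robot's clock: all three struts present (hooks 0, 1 and 3) stand upright in separate cells of the right-hand tub and the keeper is shut to about 0.004 rad, but the hand-in returned no verdict.

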